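# Prop and steady the tip-up reel stand

### The job

Get the tip-up reel stand on its kickstand: first slide the loose square steel pad along the table (do not lift it) to sit inside the taped square beside the stand. Then press the folded kickstand down over its centre until it snaps fully down, and last take the frame by its top bar, pull it upright until the kickstand's foot rests on the pad, and finish still holding the bar there, because the hub spring would tip the frame back. Do not disturb the pot, the cup and the bottle standing behind.

Things in the scene. Friction and masses are not known exactly. Their poses are not given: they have to be found in the camera images.
- stand: Base of the reel stand, a dark steel plate 190 x 120 x 10 mm screwed to the table, origin at the centre of its underside. Its x axis runs along the frame's tipping axis (the hub, a tube 30 mm above the table over the plate's centre line); its y axis points to the side where the kickstand and the taped square are. z is up. It is turned up to 0.35 rad from the world axes.
- spot (a point): Centre of the square outlined with pale paper tape on the table (inside 82 x 82 mm), on the table surface, at (60, 135) mm in the stand's x, y. The kickstand's foot comes down on it. Axes as the stand.
- pad_mid (a point): Centre of the loose square steel pad, 60 x 60 x 14 mm, 0.2 to 0.35 kg, with a thin round rubber disc on top; lies flat on the table, this point is 7 mm above its underside; x and y axes along its sides.
- frame (a joint): Tip angle of the frame about the hub (rad): 0 is upright; -0.32 is its start, leaning away from the taped square against rubber blocks; positive leans towards the taped square (stop at +0.10). A hub spring and gravity always pull it back to -0.32: about 4 N at the top bar is needed to raise it and hold it upright. With the kickstand down and the pad in the taped square, the foot meets the pad at about 0.
- bar_mid (a point): Middle of the frame's top bar, a round steel bar 14 mm thick and 116 mm long, along the stand's x, 180 mm from the hub axis (210 mm above the table when upright). Free between and above the two uprights, which stand 90 mm apart under it (14 mm square); pinch it from above across its thickness. It moves in an arc about the hub axis.
- kickstand (a joint): Angle of the bent steel kickstand (rod 12 mm thick) about its pin (rad): 0 folded (level, pointing to the stand's -x), 1.57 straight down, 1.72 fully down against its stop. An over-centre spring pulls it away from 0.8 rad: below 0.8 it springs back to 0, beyond 0.8 it snaps down to 1.72 by itself. Pressing it over at the toe plate takes up to about 4 N.
- pin (a point): Centre of the kickstand's pin, (45, 50) mm in the frame's x, y and 94 mm from the hub axis along the uprights; the pin's axis is the frame's y axis.
- toe (a point): Middle of the top face of the kickstand's flat toe plate, 34 x 34 x 6 mm, 70 mm from the pin's axis along the leg and 71 mm from the pin's centre along the pin's axis, outward; the face to press down on while folded.
- foot (a point): The kickstand's rubber ball foot; this point is the centre of the ball (radius 11 mm) at the kickstand's end, 100 mm from the pin's axis and 85 mm outward along it.
- pad: The square steel pad; origin at the centre of its underside.
- pot: White screw pot, 45 mm wide, 38 mm high, loose bystander behind the work; origin under its centre.
- cup: White round cup of parts, 62 mm wide, 23 mm high, loose bystander; origin under its centre.
- flip_bottle: White square bottle with a flip cap, 57 mm wide, 128 mm high, loose bystander; origin under its centre.
There are look-alikes about, which are no part of the job. What is shaped like the pad but orange or purple is not meant.

How it is judged:
By the outcome, as a careful person would: the job done as asked, in the order asked, and still so for the second after the job is handed in, while the arm keeps its last pose, push and grip.
It also fails if it takes over 72 s, if anything falls off the work surface, if the arm or the gripper's body presses on something with over 40 N, if the wrist force passes 120 N, or if a joint passes its speed limit or range.

### The arm

A 6-joint arm with a two-finger parallel gripper is mounted at the origin on a cart in front of the work surface, level with it; the furniture and walls round the work are solid. World frame = base frame: x ahead of the robot, y to its left, z up, the work surface at z = 0. Lengths are in m, angles in rad, forces in N, time in s.
With the tool pointing down it reaches from about 0.325 to 0.775 m from the base axis. Payload 5.5 kg.
Tool frame: the origin (TCP) lies on the centre line of the jaws, within the pads' length; the fingertips stand 11 mm ahead of it and the grasp point (between the pads) lies 8 mm behind it; z points along the fingers, y is the line along which they close (so a half turn about z gives the same grasp; the last joint's range is limited). The gripper opens to 85 mm and grips with 20 to 120 N. Pads are 22 mm wide; open, the fingers measure 114 mm over their backs; the gripper's body (76 mm by 85 mm) begins 54 mm behind the grasp point. The pads swing forward as they close: fully open they stand 13 mm farther back than shut.
Start: joints at [-1.232, 0.091, 1.231, -0, 1.82, -0.057], TCP at [0.231, -0.554, 0.242] pointing down, gripper open.
Joint ranges: [-2.87, 2.87], [-0.86, 2.18], [0.17, 2.46], [-1.51, 4.65], [0.06, 2.69], [-2.65, 2.65]. Speed limits (rad/s): [2.57, 2.57, 3.01, 3.14, 3.14, 3.14].

### API

Orientations are given as a unit quaternion [w, x, y, z].
In Python, from rig import env gives the robot as it stands. The module is installed in compiled form; this text tells all that it offers.
- The arm moves only by the tool carry_out, never from a script. Its argument "commands" is a list that holds one entry, the list of rows, each a list of 7 numbers: the opening in per cent of the stroke, from 0 (shut) to 100 (fully open), then the shift along the world's x, y, z in mm, then the turn, a rotation vector about the world's x, y, z in rad. In form: [[[fingers, dx, dy, dz, ax, ay, az], ...]]. A call has 1 to 5 rows; each row shifts and turns the commanded pose from where the row before left it; what a row does not reach is not made up. A row lasts 1/10 s, in which the tool goes at most 50 mm and 8.59 degrees, less where a joint would pass 70% of its speed; a pose out of reach is approached as far as the arm can. A call is refused whole if a number of a shift passes 50 or a number of a turn 0.15, either way. A call with a gripper value outside its range is refused whole. The fingers move at their own pace and stop on an object; "grip_force" is the grip in N (left out, the last holds). Time passes only in rows, so rows that do not move let the fingers close. It gives the time, the measured TCP pose, the force, the opening and the grip force at its end, in the units of the state.
- env.observe(): the state, without advancing time (a new reading comes with each control period).
- env.snapshot(name): name is "scene" or "top" or "wrist"; returns the picture (480x640x3 uint8, blue, green, red); there is no depth.
- env.camera_info(name): a dict with "vfov" (degrees; the focal length in pixels is half the picture's height over the tangent of half this angle, whatever the lens; pixels are square), "cx", "cy" (the principal point, pixels), "rvec" (rotation vector, rad) and "tvec" (3), from world to camera coordinates, as OpenCV has them. Camera axes: x right, y down, z forward; pixel columns grow to the right and rows downward; lengths in m; the calibration is good to about 2 mm. A picture is of the moment at which its call begins: read the wrist's pose just before it. camera_info takes no time and is no camera call; for the wrist camera it gives the pose at the moment of the call.
- env.finish_job(): hands the job in; it is judged then, once.
The state is a dict: "time_s": time; "joints": joint angles; "joint_vel": joint speeds; "tau": joint torques, N m; "eef_pos": TCP position; "tcp_rot": TCP orientation; "contact_force": force on the tool from outside, world axes, zero at the start; "ft_torque": the same for the moment, N m; "opening": finger opening in m; "gripper_force": force on a finger pad.
Only numpy, scipy, OpenCV 4.12 (cv2) and the standard library are available. Lean on these libraries where they do the work, as an engineer would, in place of code of your own. Each camera call takes 0.05 s, during which the arm holds its last target. There are 200 camera calls.

## Working session

There is one attempt and no reset: what is moved stays moved. The work goes in short steps, Python scripts to look and compute and a tool call to move; the robot and the scene stay as the last step left them, time stands still between calls to the robot, and variables do not carry over. Pictures are saved under pics/ and viewed, at most 10 in all, crops included, and the job is handed in when it is done.

Besides the shell and the picture viewer there is one more tool, called after "Request:" as name(argument=value, ...), one argument or row to a line, values as JSON. carry_out: Moves the arm, as the interface text tells. Its arguments: {"type":"object","properties":{"commands":{"type":"array","items":{"type":"array","items":{"type":"array","items":{"type":"number"}}}},"grip_force":{"type":"number"}},"required":["commands"]}

```bash
mkdir -p pics
python3 - <<'E'
from rig import env
import cv2,numpy as np
for n in ("scene","top"):
    cv2.imwrite(f"pics/{n}0.png",env.snapshot(n)); print(n,env.camera_info(n))
s=env.observe();print({k:np.round(v,3) for k,v in s.items()})
E
```

```text
scene {'vfov': 54.70955392292175, 'cx': 314.8876500671714, 'cy': 243.86767623316277, 'rvec': array([ 2.29965852, -0.66064657,  0.28189257]), 'tvec': array([-0.41515662,  0.42098653,  0.69177868])}
top {'vfov': 57.61164582496875, 'cx': 325.5529443836601, 'cy': 237.2010501861623, 'rvec': array([ 2.10962535, -2.15837602,  0.17813187]), 'tvec': array([0.12995713, 0.60916744, 1.04516677])}
{'time_s': np.float64(0.1), 'joints': array([-1.232,  0.092,  1.232, -0.   ,  1.82 , -0.057]), 'joint_vel': array([ 0.001, -0.001, -0.003,  0.001, -0.   , -0.   ]), 'tau': array([ 5.0000e-03, -4.6022e+01, -4.1922e+01,  0.0000e+00,  1.1000e-02,
       -0.0000e+00]), 'eef_pos': array([ 0.231, -0.553,  0.241]), 'tcp_rot': array([-0.001,  0.98 ,  0.197, -0.   ]), 'contact_force': array([-0.396,  0.517,  0.038]), 'ft_torque': array([-0.004,  0.051,  0.007]), 'gripper_force': np.float64(0.0), 'opening': np.float64(0.086)}
```

View pics/top0.png

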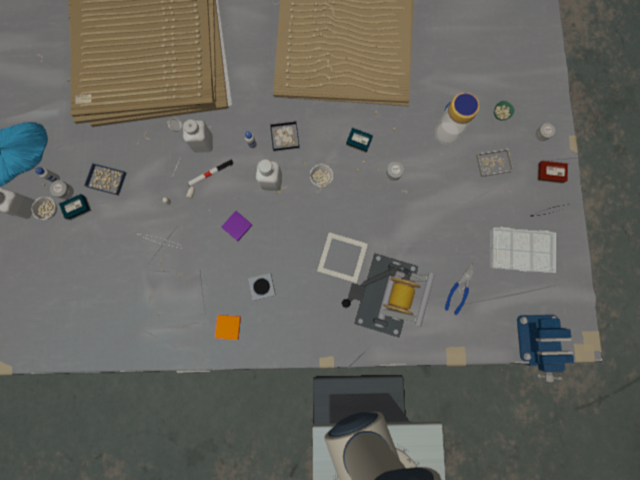

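View pics/scene0.png

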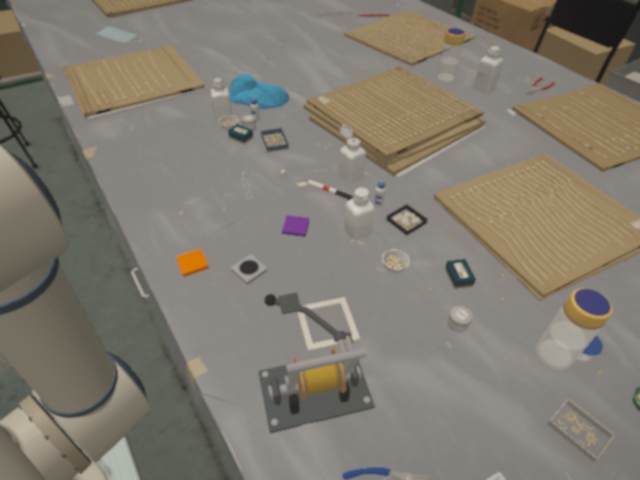

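The top view shows the steel pad at (262,287), the tape square at about (343,258), the stand plate around (387,295), the bar at about (424,298) and the toe/foot near (347,302). In the scene view the pad is at (249,268) and the bar at about (326,360).

```bash
cat > h.py <<'E'
from rig import env
import cv2,numpy as np
def cam(n):
    i=env.camera_info(n); f=240/np.tan(np.radians(i['vfov']/2))
    return np.array([[f,0,i['cx']],[0,f,i['cy']],[0,0,1]]),np.array(i['rvec']),np.array(i['tvec'])
def back(n,uv,z,c=None):
    K,r,t=c or cam(n); R=cv2.Rodrigues(r)[0]; o=-R.T@t
    d=(np.c_[np.atleast_2d(uv),np.ones(len(np.atleast_2d(uv)))]@np.linalg.inv(K).T)@R
    return o+d*((z-o[2])/d[:,2])[:,None]
def proj(n,X,c=None):
    K,r,t=c or cam(n); return cv2.projectPoints(np.atleast_2d(X).astype(float),r,t,K,None)[0][:,0]
E
python3 - <<'E'
from h import *
im=cv2.imread("pics/top0.png"); c=im[215:350,200:440]
a=cv2.resize(c,None,fx=3.3,fy=3.3,interpolation=cv2.INTER_CUBIC); cv2.imwrite("pics/c1.png",a); print(a.shape)
print(back("top",[[343,258],[262,287],[387,295]],0).round(3))
g=cv2.cvtColor(im,cv2.COLOR_BGR2GRAY)
m=np.zeros_like(g); m[228:288,312:372]=(im[228:288,312:372].min(2)>175)
cs,_=cv2.findContours(m,cv2.RETR_EXTERNAL,cv2.CHAIN_APPROX_NONE); k=max(cs,key=cv2.contourArea); r=cv2.minAreaRect(k);b=cv2.boxPoints(r);print("tape",r,back("top",b,0).round(4).tolist(),back("top",[b.mean(0)],0))
m[:]=0; R=(slice(268,306),slice(242,282)); m[R]=((g[R]>150)|(g[R]<60))
cs,_=cv2.findContours(m,cv2.RETR_EXTERNAL,cv2.CHAIN_APPROX_NONE);k=max(cs,key=cv2.contourArea); r=cv2.minAreaRect(k);b=cv2.boxPoints(r);print("pad",r,back("top",b,.014).round(4).tolist(),back("top",[b.mean(0)],.014))
E
```

```text
(446, 792, 3)
[[ 0.565  0.072  0.   ]
 [ 0.494  0.283  0.   ]
 [ 0.466 -0.039  0.   ]]Traceback (most recent call last):
  File "<stdin>", line 7, in <module>
ValueError: max() iterable argument is empty
```

View pics/c1.png

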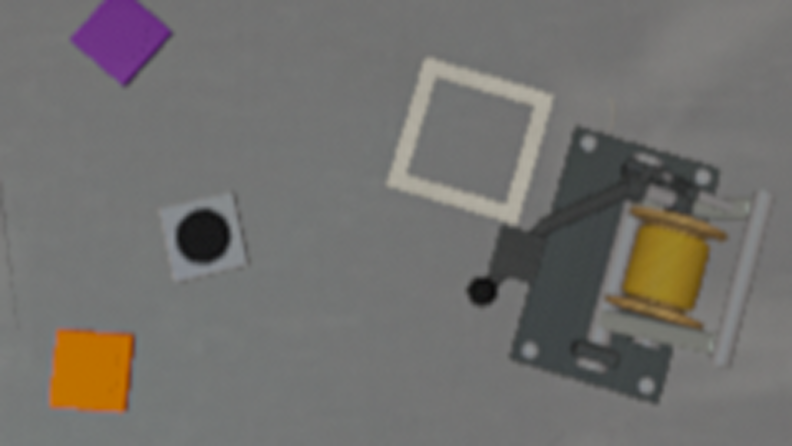

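The crop (u=200+X/3.3, v=215+Y/3.3) shows plate corners (576,127),(719,168),(658,403),(511,357), tape outer corners (430,57),(553,95),(518,222),(387,186) and pad corners (160,210),(233,192),(246,264),(174,281). The toe is at (517,253) and the ball at (482,291).

```bash
cat >> h.py <<'E'
def stand(): 
    d=np.load('stand.npz'); return d['p'],float(d['yaw'])
def pts(p,yaw,tip,kick):
    c,s=np.cos(yaw),np.sin(yaw); W=np.array([[c,-s,0],[s,c,0],[0,0,1]])
    # tip>0 leans to +y
    ct,st=np.cos(tip),np.sin(tip); T=np.array([[1,0,0],[0,ct,st],[0,-st,ct]])
    hub=np.array([0,0,.03]); o=np.array([p[0],p[1],0])
    w=lambda q:o+W@(hub+T@np.array(q))
    leg=np.array([-np.cos(kick),0,-np.sin(kick)]); up=np.array([-np.sin(kick),0,np.cos(kick)])
    pin=np.array([.045,.05,.094])
    return dict(bar=w([0,0,.18]),barL=w([-.058,0,.18]),barR=w([.058,0,.18]),pin=w(pin),toe=w(pin+.07*leg+[0,.071,0]+.003*up),foot=w(pin+.1*leg+[0,.085,0]),spot=o+W@np.array([.06,.135,0]))
E
python3 - <<'E'
from h import *
f=lambda a:np.array(a)/3.3+[200,215]
P=back("top",f([(576,127),(719,168),(658,403),(511,357)]),.010)[:,:2]
T=back("top",f([(430,57),(553,95),(518,222),(387,186)]),0)[:,:2]
D=back("top",f([(160,210),(233,192),(246,264),(174,281)]),.014)[:,:2]
for n,q in zip("PTD",(P,T,D)):
    print(n,q.mean(0).round(4),"sides",np.linalg.norm(q-np.roll(q,-1,0),axis=1).round(4),"ang",[round(float(np.arctan2(*(v[::-1]))),3) for v in (q[0]-q[3],q[1]-q[2])],[round(float(np.arctan2(*(v[::-1]))+0),3) for v in (q[0]-q[1],q[3]-q[2])])
v=(P[0]-P[3])+(P[1]-P[2]); v2=(P[0]-P[1]+P[3]-P[2]);y=[np.arctan2(v[1],v[0]),np.arctan2(v2[1],v2[0])-np.pi/2]
w=(T[0]-T[3])+(T[1]-T[2]);w2=(T[0]-T[1])+(T[3]-T[2]);y+= [np.arctan2(w[1],w[0]),np.arctan2(w2[1],w2[0])-np.pi/2]
off=T.mean(0)-P.mean(0); y+=[np.arctan2(off[1],off[0])-np.arctan2(.135,.06)]; print("yaws",np.round(y,3),np.linalg.norm(off))
yaw=np.mean([y[0],y[4]]); p=P.mean(0)
np.savez('stand.npz',p=p,yaw=yaw)
d=pts(p,yaw,-.32,0)
for k,X in d.items(): print(k,X.round(4),"top",proj("top",X)[0].round(1),((proj("top",X)[0]-[200,215])*3.3).round(0),"scene",proj("scene",X)[0].round(1))
E
```

```text
P [ 0.4673 -0.0367] sides [0.1157 0.1868 0.1166 0.185 ] ang [-0.313, -0.308] [1.265, 1.249]
T [0.5664 0.0715] sides [0.1024 0.1047 0.1065 0.1086] ang [-0.341, -0.303] [1.243, 1.28]
D [0.494  0.2819] sides [0.058  0.0566 0.0566 0.0559] ang [0.201, 0.176] [1.791, 1.779]
yaws [-0.311 -0.314 -0.323 -0.309 -0.323] 0.14674027824819352
bar [ 0.4497 -0.0905  0.2009] top [424.9 299. ] [742. 277.] scene [325.7 360.4]
barL [ 0.3946 -0.0724  0.2009] top [417.8 325.7] [719. 365.] scene [286.  369.2]
barR [ 0.5048 -0.1086  0.2009] top [431.8 272.7] [765. 190.] scene [364.2 351.9]
pin [ 0.5157 -0.0337  0.135 ] top [391.9 271.2] [633. 185.] scene [339.1 336. ]
toe [0.4699 0.0513 0.1601] top [356.2 291.7] [515. 253.] scene [289.  303.5]
foot [0.4458 0.0741 0.1617] top [346.2 302.9] [482. 290.] scene [270.  299.7]
spot [0.5664 0.0729 0.    ] top [342.5 257.3] [470. 140.] scene [326.9 323.2]
```

Request:
carry_out(
  commands=[
    [[100,14.5,46,12,0,0,-0.011],[100,14.5,46,12,0,0,-0.011],[100,14.5,46,12,0,0,-0.011],[100,14.5,46,12,0,0,-0.011],[100,14.5,46,12,0,0,-0.011]],
  ],
)

```text
time_s: 0.6
eef_pos: [0.3039, -0.3217, 0.3022]
tcp_rot: [-0.0, 0.986, 0.169, -0.0]
contact_force: [1.8, -0.4, 0.4]
opening: 0.0857
gripper_force: 0.0
```

Request:
carry_out(
  commands=[
    [[100,14.5,46,0,0,0,-0.011],[100,14.5,46,0,0,0,-0.011],[100,14.5,46,0,0,0,-0.011],[100,14.5,46,0,0,0,-0.011],[100,14.5,46,0,0,0,-0.011]],
  ],
)

```text
time_s: 1.1
eef_pos: [0.3763, -0.0917, 0.3021]
tcp_rot: [0.0, 0.99, 0.142, 0.0]
contact_force: [0.8, -0.5, 0.6]
opening: 0.0853
gripper_force: 0.0
```

Request:
carry_out(
  commands=[
    [[100,14.5,46,0,0,0,-0.011],[100,14.5,46,0,0,0,-0.011],[100,14.5,46,0,0,0,-0.011],[100,14.5,46,0,0,0,-0.011],[100,14.5,46,0,0,0,-0.011]],
  ],
)

```text
time_s: 1.6
eef_pos: [0.4488, 0.1385, 0.302]
tcp_rot: [0.0, 0.993, 0.115, -0.0]
contact_force: [0.2, -0.9, 0.6]
opening: 0.0857
gripper_force: 0.0
```

Request:
carry_out(
  commands=[
    [[100,9,28.7,-36,0,0,-0.006],[100,9,28.7,-36,0,0,-0.006],[100,9,28.7,-36,0,0,-0.006],[100,9,28.7,-36,0,0,-0.006],[100,9,28.7,-36,0,0,-0.006]],
  ],
)

```text
time_s: 2.1
eef_pos: [0.4936, 0.281, 0.1203]
tcp_rot: [0.0, 0.995, 0.1, -0.0]
contact_force: [-0.2, -0.4, -0.1]
opening: 0.0853
gripper_force: 0.0
```

Run:
```python
from h import *
c=cam("wrist");s=env.observe();im=env.snapshot("wrist");cv2.imwrite("pics/w1.png",im)
print(s['eef_pos'],s['tcp_rot'],proj("wrist",[[.494,.282,.014],s['eef_pos']],c)); np.savez("w1.npz",K=c[0],r=c[1],t=c[2])
```

```text
[0.4936382  0.28101183 0.12030742] [ 1.38592204e-04  9.94965015e-01  1.00222397e-01 -2.66685294e-04] [[318.27785176 247.46268785]
 [320.3749062  331.69889141]]
```

View pics/w1.png

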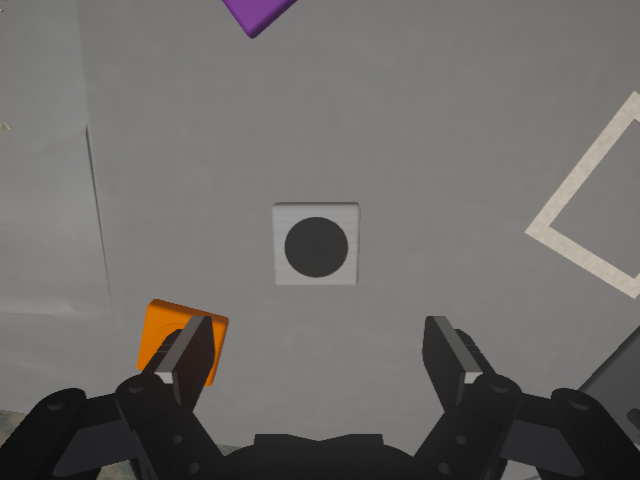

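The wrist view shows the pad centred between the jaws and square with them, disc at (316,246), and the tape corner at right (530,232).

Request:
carry_out(
  commands=[
    [[100,0,0.5,-30,0,0,0],[100,0,0.5,-30,0,0,0],[100,0,0,-25,0,0,0],[100,0,0,-15,0,0,0],[100,0,0,-7,0,0,0]],
  ],
  grip_force=20,
)

```text
time_s: 2.65
eef_pos: [0.4929, 0.2804, 0.0132]
tcp_rot: [0.001, 0.995, 0.1, -0.001]
contact_force: [-0.3, -0.4, 0.8]
opening: 0.0857
gripper_force: 0.0
```

Request:
carry_out(
  commands=[
    [[60,0,0,0,0,0,0],[60,0,0,0,0,0,0],[60,0,0,0,0,0,0],[60,0,0,0,0,0,0],[60,0,0,0,0,0,0]],
  ],
)

```text
time_s: 3.15
eef_pos: [0.4948, 0.2814, 0.0171]
tcp_rot: [-0.001, 0.995, 0.1, 0.001]
contact_force: [-1.1, 0.8, 5.5]
opening: 0.0592
gripper_force: 22.9
```

Request:
carry_out(
  commands=[
    [[60,0,0,2.5,0,0,0],[60,0,0,0,0,0,0],[60,0,0,0,0,0,0]],
  ],
)

```text
time_s: 3.45
eef_pos: [0.4934, 0.2805, 0.0171]
tcp_rot: [0.0, 0.995, 0.1, -0.001]
contact_force: [-0.9, -0.5, -1.0]
opening: 0.0591
gripper_force: 22.3
```

Run:
```python
from h import *
c=cam("wrist");s=env.observe();im=env.snapshot("wrist");cv2.imwrite("pics/w2.png",im)
print(s['eef_pos'],s['contact_force'],s['ft_torque'],s['opening'])
```

```text
[0.49337365 0.28051632 0.01714668] [-0.91570231 -0.46784526 -1.005712  ] [-0.05413833  0.02551963  0.01439194] 0.059147676258375054
```

View pics/w2.png

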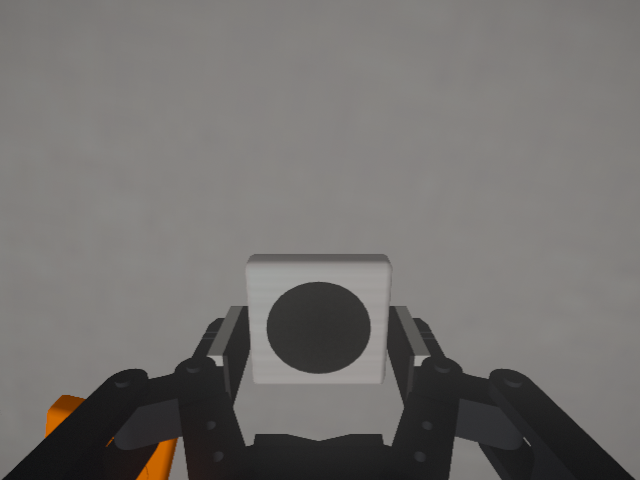

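The view shows the pad gripped squarely, disc at (318,327). I'll take a little weight off the grip and slide.

Request:
carry_out(
  commands=[
    [[60,3.6,-10.4,-0.8,0,0,-0.026],[60,3.6,-10.4,0,0,0,-0.026],[60,3.6,-10.4,0,0,0,-0.026],[60,3.6,-10.4,0,0,0,-0.026],[60,3.6,-10.4,0,0,0,-0.026]],
  ],
)

```text
time_s: 4.0
eef_pos: [0.5123, 0.2278, 0.0171]
tcp_rot: [-0.0, 0.999, 0.034, 0.0]
contact_force: [0.1, 1.5, 0.6]
opening: 0.059
gripper_force: 22.5
```

Request:
carry_out(
  commands=[
    [[60,3.6,-10.4,0,0,0,-0.026],[60,3.6,-10.4,0,0,0,-0.026],[60,3.6,-10.4,0,0,0,-0.026],[60,3.6,-10.4,0,0,0,-0.026],[60,3.6,-10.4,0,0,0,-0.026]],
  ],
)

```text
time_s: 4.5
eef_pos: [0.5302, 0.1761, 0.0171]
tcp_rot: [-0.0, 1.0, -0.031, 0.0]
contact_force: [-1.3, 2.7, 0.7]
opening: 0.0586
gripper_force: 22.5
```

Request:
carry_out(
  commands=[
    [[60,3.6,-10.4,0,0,0,-0.026],[60,3.6,-10.4,0,0,0,-0.026],[60,3.6,-10.4,0,0,0,-0.026],[60,3.6,-10.4,0,0,0,-0.026],[60,3.6,-10.4,0,0,0,-0.026]],
  ],
)

```text
time_s: 5.0
eef_pos: [0.5481, 0.1241, 0.0171]
tcp_rot: [-0.0, 0.995, -0.096, 0.0]
contact_force: [-0.8, 3.3, 1.4]
opening: 0.0589
gripper_force: 22.6
```

Request:
carry_out(
  commands=[
    [[60,3.6,-10.4,0,0,0,-0.025],[60,3.6,-10.4,0,0,0,-0.025],[60,3.6,-10.4,0,0,0,-0.025],[60,3.6,-10.2,0,0,0,-0.025],[60,0,0,0,0,0,-0.025]],
  ],
)

```text
time_s: 5.5
eef_pos: [0.5628, 0.0813, 0.0171]
tcp_rot: [0.001, 0.987, -0.158, 0.0]
contact_force: [-0.7, -1.4, 3.3]
opening: 0.0592
gripper_force: 22.8
```

Run:
```python
from h import *
c=cam("wrist");s=env.observe();im=env.snapshot("wrist");cv2.imwrite("pics/w3.png",im)
def disc(im):
    g=cv2.cvtColor(im,cv2.COLOR_BGR2GRAY); R=g[240:400,245:395]; m=((R<75)*255).astype(np.uint8)
    n,l,st,ce=cv2.connectedComponentsWithStats(m); i=l[85,73]; return ce[i]+[245,240],st[i]
d,st=disc(im);print(d,st)
C=back("wrist",[d],.0145,c)[0]; p,y=stand(); v=C[:2]-p
print(s['eef_pos'],"disc",C,"stand xy",np.cos(y)*v[0]+np.sin(y)*v[1],-np.sin(y)*v[0]+np.cos(y)*v[1],"tcp yaw",2*np.arctan2(s['tcp_rot'][2],s['tcp_rot'][1]),y,pts(p,y,-.32,0)['spot'])
```

```text
[318.29760302 327.28103959] [  22   42  104   92 7426]
[0.56276336 0.08131501 0.01706111] disc [0.56304256 0.08225682 0.0145    ] stand xy 0.053865135423831347 0.14285574190568529 tcp yaw -0.31783282915539 -0.3170676837014662 [0.56642235 0.07287992 0.        ]
```

View pics/w3.png

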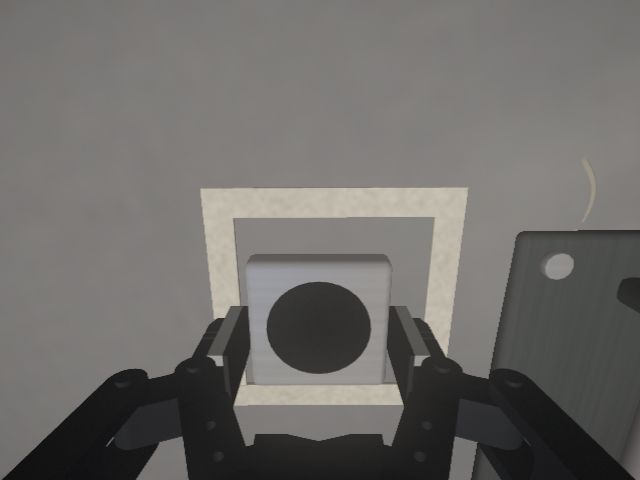

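The view shows the pad inside the tape, near the bottom edge: inner corners (234,218) and (434,218), bottom outer edge at v≈405, disc at (318,327).

Run:
```python
from h import *
c=cam("wrist");X=back("wrist",[[234,218],[434,218],[202,188],[467,188],[318,405]],0,c)
D=back("wrist",[[318.3,327.3]],.0145,c)
p,y=stand();f=lambda X:((X[:,:2]-p)@np.array([[np.cos(y),-np.sin(y)],[np.sin(y),np.cos(y)]])).round(4)
print(f(X),f(D));
```

```text
[[0.0976 0.1785]
 [0.0974 0.0941]
 [0.1103 0.1907]
 [0.1101 0.0818]
 [0.     0.1432]] [[0.0537 0.143 ]]
```

Request:
carry_out(
  commands=[
    [[60,0.5,-4,0,0,0,0],[60,0.5,-4.2,0,0,0,0],[60,0,0,0,0,0,0],[85,0,0,0,0,0,0],[85,0,0,0,0,0,0]],
  ],
)

```text
time_s: 6.05
eef_pos: [0.5628, 0.0749, 0.0164]
tcp_rot: [0.001, 0.988, -0.156, -0.0]
contact_force: [-0.1, -0.4, 0.0]
opening: 0.0725
gripper_force: 0.0
```

Request:
carry_out(
  commands=[
    [[100,0,0,0,0,0,0],[100,0,0,10,0,0,0],[100,0,0,25,0,0,0],[100,4,13,35,0,0,0],[100,4,13,35,0,0,0]],
  ],
)

```text
time_s: 6.55
eef_pos: [0.571, 0.1012, 0.1235]
tcp_rot: [0.0, 0.988, -0.157, -0.0]
contact_force: [-0.1, 0.5, 0.6]
opening: 0.0854
gripper_force: 0.0
```

Run:
```python
from h import *
s=env.observe();c=cam("wrist");im=env.snapshot("wrist");cv2.imwrite("pics/w4.png",im);print(s['eef_pos'],s['contact_force'])
np.savez("w4.npz",K=c[0],r=c[1],t=c[2])
```

```text
[0.57096581 0.10118412 0.12349042] [-0.05646874  0.50331163  0.58223653]
```

View pics/w4.png

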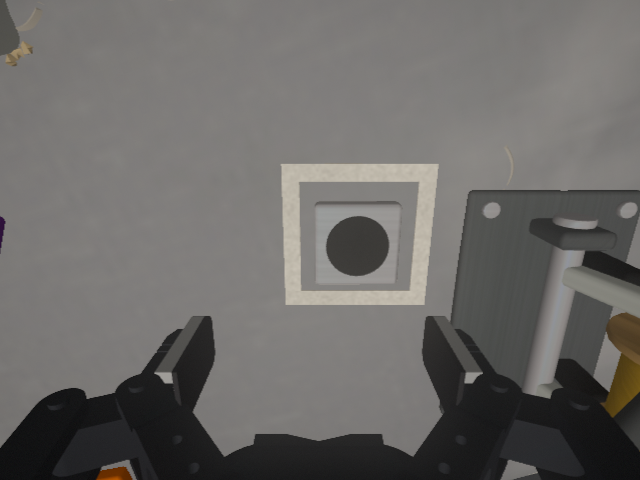

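The view shows the pad inside the tape: inner edges u≈300–417 and v≈182–291, pad u 314–400 and v 201–285, disc at (358,246).

Run:
```python
from h import *
d=np.load("w4.npz");c=(d['K'],d['r'],d['t'])
p,y=stand();f=lambda X:((X[:,:2]-p)@np.array([[np.cos(y),-np.sin(y)],[np.sin(y),np.cos(y)]])).round(4)
print("tape in",f(back("wrist",[[300,182],[419,182],[412,291],[301,291]],0,c)));print("pad",f(back("wrist",[[315,203],[401,203],[397,285],[316,285],[358,246]],.014,c)))
for k in (0,1.72):
  for t in (-.32,0): print(k,t,{a:b.round(4).tolist() for a,b in pts(p,y,t,k).items()})
```

```text
tape in [[0.0979 0.1771]
 [0.0981 0.094 ]
 [0.0142 0.0918]
 [0.014  0.1775]]
pad [[0.086  0.1666]
 [0.0862 0.1087]
 [0.0257 0.1071]
 [0.0256 0.1658]
 [0.0555 0.1365]]
0 -0.32 {'bar': [0.4497, -0.0905, 0.2009], 'barL': [0.3946, -0.0724, 0.2009], 'barR': [0.5048, -0.1086, 0.2009], 'pin': [0.5157, -0.0337, 0.135], 'toe': [0.4699, 0.0513, 0.1601], 'foot': [0.4458, 0.0741, 0.1617], 'spot': [0.5664, 0.0729, 0.0]}
0 0 {'bar': [0.4673, -0.0367, 0.21], 'barL': [0.4122, -0.0186, 0.21], 'barR': [0.5224, -0.0548, 0.21], 'pin': [0.5257, -0.0032, 0.124], 'toe': [0.4813, 0.0861, 0.127], 'foot': [0.4572, 0.1087, 0.124], 'spot': [0.5664, 0.0729, 0.0]}
1.72 -0.32 {'bar': [0.4497, -0.0905, 0.2009], 'barL': [0.3946, -0.0724, 0.2009], 'barR': [0.5048, -0.1086, 0.2009], 'pin': [0.5157, -0.0337, 0.135], 'toe': [0.5506, 0.0488, 0.0912], 'foot': [0.5646, 0.0679, 0.0678], 'spot': [0.5664, 0.0729, 0.0]}
1.72 0 {'bar': [0.4673, -0.0367, 0.21], 'barL': [0.4122, -0.0186, 0.21], 'barR': [0.5224, -0.0548, 0.21], 'pin': [0.5257, -0.0032, 0.124], 'toe': [0.5549, 0.0619, 0.0543], 'foot': [0.5663, 0.0729, 0.0251], 'spot': [0.5664, 0.0729, 0.0]}
```

The pad is centred in the taped square to within about 1 mm. Next is the kickstand: working out the path of the toe.

Run:
```python
from h import *
p,y=stand(); s=env.observe()['eef_pos']
for k in np.arange(0,1.3,.1):
    t=pts(p,y,-.32,k)['toe']+[-.0085,-.0003,.011]; print(round(k,1),t.round(4),((t-s)*1000).round(1)); s=t
```

```text
0.0 [0.4614 0.051  0.1711] [-112.7  -52.6   39.6]
0.1 [0.4621 0.053  0.1645] [ 0.7  2.1 -6.6]
0.2 [0.4635 0.0549 0.1579] [ 1.4  1.8 -6.6]
0.3 [0.4655 0.0565 0.1514] [ 2.   1.6 -6.5]
0.4 [0.4682 0.0578 0.145 ] [ 2.7  1.3 -6.3]
0.5 [0.4715 0.0589 0.1389] [ 3.3  1.1 -6.1]
0.6 [0.4753 0.0596 0.1331] [ 3.8  0.8 -5.8]
0.7 [0.4797 0.0601 0.1277] [ 4.4  0.5 -5.5]
0.8 [0.4845 0.0603 0.1226] [ 4.8  0.2 -5.1]
0.9 [0.4898 0.0602 0.118 ] [ 5.3 -0.1 -4.6]
1.0 [0.4955 0.0597 0.1139] [ 5.7 -0.4 -4.1]
1.1 [0.5014 0.059  0.1104] [ 6.  -0.7 -3.6]
1.2 [0.5077 0.058  0.1074] [ 6.3 -1.  -3. ]
```

Request:
carry_out(
  commands=[
    [[0,0,0,45,0,0,0],[0,0,0,40,0,0,0],[0,-37,-16,8,0,0,0],[0,-37,-17,0,0,0,0],[0,-36,-17,0,0,0,0]],
  ],
)

```text
time_s: 7.1
eef_pos: [0.4602, 0.0508, 0.2161]
tcp_rot: [0.0, 0.988, -0.156, 0.001]
contact_force: [0.3, -0.4, 0.8]
opening: 0.0124
gripper_force: 0.0
```

Request:
carry_out(
  commands=[
    [[0,0.5,0,-15,0,0,0],[0,0.5,0,-15,0,0,0],[0,0,0,-8,0,0,0],[0,0,0,-4,0,0,0],[0,0,0,-3,0,0,0]],
  ],
)

```text
time_s: 7.6
eef_pos: [0.4626, 0.0518, 0.1695]
tcp_rot: [-0.0, 0.988, -0.156, -0.001]
contact_force: [-0.3, 1.0, 2.5]
opening: -0.0003
gripper_force: 1.4
```

Request:
carry_out(
  commands=[
    [[0,0.7,2,-6.6,0,0,0],[0,1.4,1.8,-6.6,0,0,0],[0,2,1.6,-6.5,0,0,0],[0,0,0,0,0,0,0]],
  ],
)

```text
time_s: 8.0
eef_pos: [0.4662, 0.0568, 0.1488]
tcp_rot: [0.0, 0.988, -0.156, -0.001]
contact_force: [0.1, 0.6, 1.8]
opening: 0.0
gripper_force: 0.6
```

Run:
```python
from h import *
s=env.observe();print(s['eef_pos'],s['contact_force'])
im=env.snapshot("scene");cv2.imwrite("pics/s2.png",cv2.resize(im[230:450,180:440],None,fx=2.5,fy=2.5,interpolation=cv2.INTER_CUBIC))
```

```text
[0.46615178 0.05678697 0.14878076] [0.05399208 0.61797226 1.79506439]
```

View pics/s2.png

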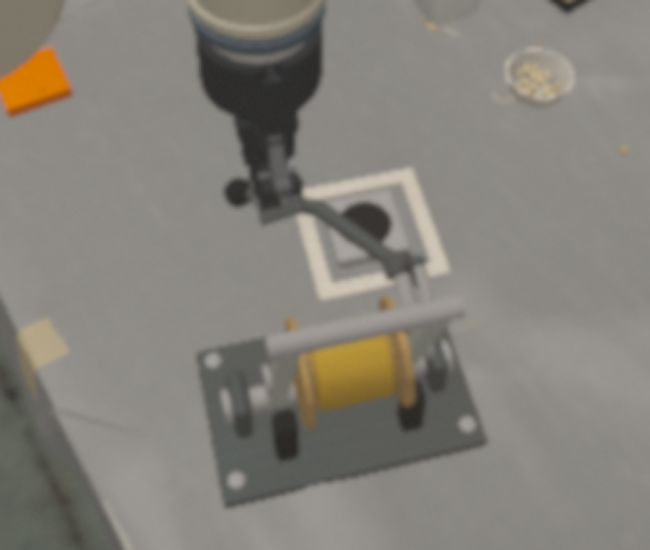

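The crop shows the closed fingertips on the toe plate at about (275,205), with the leg running to the pin at (405,262) and starting to swing down. I'll follow the arc.

Request:
carry_out(
  commands=[
    [[0,2.7,1.3,-6.3,0,0,0],[0,3.3,1.1,-6.1,0,0,0],[0,3.8,0.8,-5.8,0,0,0],[0,4.4,0.5,-5.5,0,0,0]],
  ],
)

```text
time_s: 8.45
eef_pos: [0.4808, 0.0604, 0.1257]
tcp_rot: [0.0, 0.988, -0.156, -0.0]
contact_force: [0.1, 1.4, 0.1]
opening: 0.0001
gripper_force: 0.0
```

Request:
carry_out(
  commands=[
    [[0,4.8,0.2,-5.1,0,0,0],[0,5.3,-0.1,-4.6,0,0,0],[0,5.7,-0.4,-4.1,0,0,0],[0,6,-0.7,-3.6,0,0,0],[0,0,0,0,0,0,0]],
  ],
)

```text
time_s: 8.95
eef_pos: [0.5027, 0.0592, 0.1084]
tcp_rot: [0.0, 0.988, -0.157, -0.001]
contact_force: [0.9, 0.2, -0.4]
opening: 0.0001
gripper_force: 0.0
```

Run:
```python
from h import *
s=env.observe();print(s['eef_pos'],s['contact_force'])
im=env.snapshot("scene");cv2.imwrite("pics/s3.png",cv2.resize(im[230:450,180:440],None,fx=2.5,fy=2.5,interpolation=cv2.INTER_CUBIC))
p,y=stand()
for k in (.9,1.1,1.72): print(k,[((proj("scene",pts(p,y,-.32,k)[n])[0]-[180,230])*2.5).round() for n in("toe","foot","pin")])
```

```text
[0.50268113 0.05920648 0.10836823] [ 0.88481141  0.24101674 -0.44987355]
0.9 [array([302., 202.]), array([275., 199.]), array([398., 265.])]
1.1 [array([317., 203.]), array([296., 200.]), array([398., 265.])]
1.72 [array([371., 195.]), array([371., 188.]), array([398., 265.])]
```

View pics/s3.png

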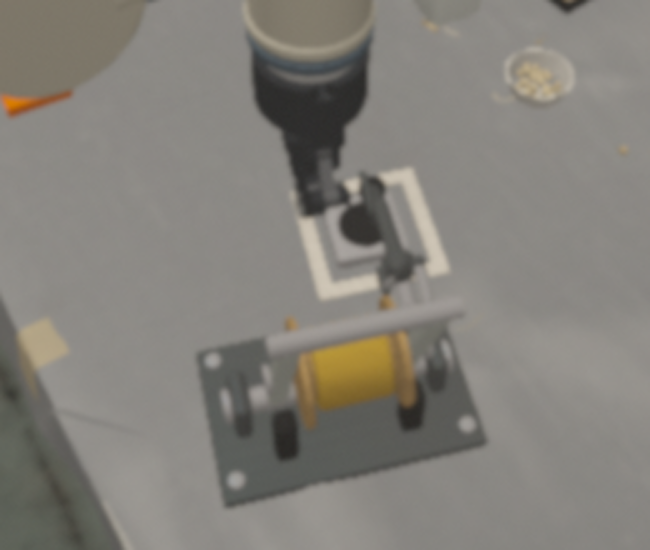

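The crop shows the kickstand snapped fully down, with the toe/foot at about (371,185), matching the 1.72 prediction of (371,195). Fingers are clear of it. Next is the top bar.

Request:
carry_out(
  commands=[
    [[0,-3,2,45,0,0,0],[50,-2,0,48,0,0,0],[50,0,0,48,0,0,0],[50,0,0,46,0,0,0],[50,-12,-38,5,0,0,0]],
  ],
)

```text
time_s: 9.5
eef_pos: [0.4868, 0.0256, 0.3087]
tcp_rot: [-0.002, 0.988, -0.154, 0.006]
contact_force: [0.6, -0.7, 0.5]
opening: 0.0426
gripper_force: 0.0
```

Request:
carry_out(
  commands=[
    [[50,-12,-38,0,0,0,0],[50,-12,-38,0,0,0,0],[50,-12,-37,0,0,0,0],[60,0,0,0,0,0,0]],
  ],
)

```text
time_s: 9.9
eef_pos: [0.4481, -0.093, 0.3018]
tcp_rot: [0.001, 0.987, -0.159, 0.0]
contact_force: [-0.6, 0.4, 0.2]
opening: 0.0512
gripper_force: 0.0
```

Run:
```python
from h import *
s=env.observe();c=cam("wrist");im=env.snapshot("wrist")
p,y=stand();d=pts(p,y,-.32,1.72)
q=proj("wrist",[d['bar'],d['barL'],d['barR'],s['eef_pos']],c);print(s['eef_pos'],s['opening'],((d['bar']-s['eef_pos'])*1000).round(1));print(q)
for u in q[:3]: cv2.drawMarker(im,tuple(int(a) for a in u),(0,0,255),0,12,1)
cv2.imwrite("pics/w5.png",im)
```

```text
[ 0.44807794 -0.09302746  0.30182243] 0.05121826798527048 [   1.6    2.5 -101. ]
[[315.21265881 249.23114568]
 [315.58405562 324.55283811]
 [314.7813815  161.76529787]
 [320.6047442  330.53556968]]
```

View pics/w5.png

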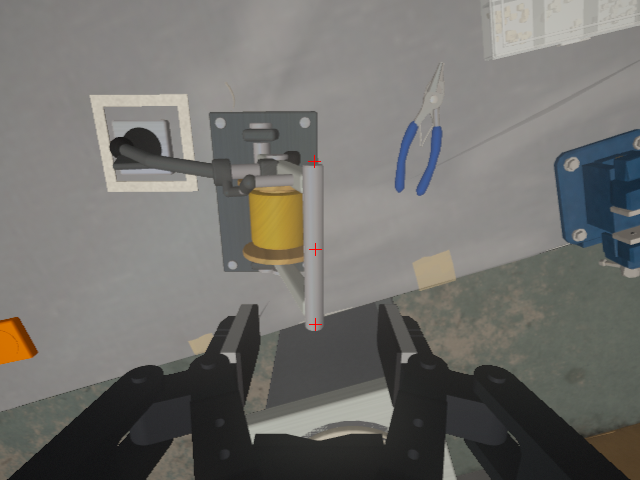

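The view shows the bar from about (314,165) to (314,328), matching the model's markers to within a few mm, with the kickstand foot above the pad disc at (120,150). I'll descend and pinch the bar.

Request:
carry_out(
  commands=[
    [[60,-0.5,1.5,-35,0,0,0],[60,-0.5,1.5,-35,0,0,0],[60,0,0,-25,0,0,0],[60,0,0,-13,0,0,0],[60,0,0,0,0,0,0]],
  ],
  grip_force=40,
)

```text
time_s: 10.45
eef_pos: [0.4478, -0.0856, 0.1915]
tcp_rot: [-0.0, 0.988, -0.156, -0.002]
contact_force: [-0.9, 0.6, 0.9]
opening: 0.0513
gripper_force: 0.0
```

Request:
carry_out(
  commands=[
    [[0,0,0,0,0,0,0],[0,0,0,0,0,0,0],[0,0,0,0,0,0,0],[0,0,0,0,0,0,0],[0,0,0,0,0,0,0]],
  ],
)

```text
time_s: 10.95
eef_pos: [0.4488, -0.0877, 0.1952]
tcp_rot: [0.001, 0.988, -0.157, 0.002]
contact_force: [-1.1, -5.1, 7.1]
opening: 0.0124
gripper_force: 39.1
```

Run:
```python
from h import *
s=env.observe();print({k:np.round(s[k],4) for k in('eef_pos','contact_force','ft_torque','opening','gripper_force')})
p,y=stand();b=None
for t in np.arange(-.32,.061,.02):
    q=pts(p,y,t,0)['bar']*1000; print(round(t,2),None if b is None else (q-b).round(2)); b=q
```

```text
{'eef_pos': array([ 0.4488, -0.0877,  0.1952]), 'contact_force': array([-1.144 , -5.0792,  7.1018]), 'ft_torque': array([-0.7195,  0.3024,  0.0527]), 'opening': np.float64(0.0124), 'gripper_force': np.float64(39.1146)}
-0.32 None
-0.3 [1.07 3.26 1.1 ]
-0.28 [1.08 3.28 1.03]
-0.26 [1.08 3.3  0.96]
-0.24 [1.09 3.31 0.89]
-0.22 [1.09 3.33 0.82]
-0.2 [1.1  3.35 0.75]
-0.18 [1.1  3.36 0.68]
-0.16 [1.11 3.37 0.61]
-0.14 [1.11 3.38 0.54]
-0.12 [1.11 3.39 0.47]
-0.1 [1.12 3.4  0.4 ]
-0.08 [1.12 3.41 0.32]
-0.06 [1.12 3.41 0.25]
-0.04 [1.12 3.42 0.18]
-0.02 [1.12 3.42 0.11]
0.0 [1.12 3.42 0.04]
0.02 [ 1.12  3.42 -0.04]
0.04 [ 1.12  3.42 -0.11]
0.06 [ 1.12  3.42 -0.18]
```

Request:
carry_out(
  commands=[
    [[0,2.2,6.5,3.6,0,0,0],[0,2.2,6.6,1.9,0,0,0],[0,2.2,6.7,1.6,0,0,0],[0,2.2,6.7,1.3,0,0,0],[0,0,0,0,0,0,0]],
  ],
)

```text
time_s: 11.45
eef_pos: [0.4576, -0.0606, 0.2028]
tcp_rot: [0.001, 0.988, -0.157, 0.001]
contact_force: [-1.2, -5.3, 4.5]
opening: 0.0128
gripper_force: 39.8
```

Request:
carry_out(
  commands=[
    [[0,2.2,6.8,1.0,0,0,0],[0,2.2,6.8,0.7,0,0,0],[0,2.2,6.8,0.4,0,0,0],[0,0,0,0,0,0,0],[0,0,0,0,0,0,0]],
  ],
)

```text
time_s: 11.95
eef_pos: [0.4641, -0.0407, 0.2053]
tcp_rot: [0.001, 0.988, -0.157, 0.001]
contact_force: [-1.2, -5.4, 6.9]
opening: 0.0125
gripper_force: 39.4
```

Run:
```python
from h import *
s=env.observe();print({k:np.round(s[k],4) for k in('eef_pos','tcp_rot','contact_force','ft_torque','opening','gripper_force')})
```

```text
{'eef_pos': array([ 0.4641, -0.0407,  0.2053]), 'tcp_rot': array([ 8.000e-04,  9.876e-01, -1.568e-01,  1.400e-03]), 'contact_force': array([-1.213 , -5.4022,  6.9459]), 'ft_torque': array([-1.1138,  0.2077,  0.0474]), 'opening': np.float64(0.0125), 'gripper_force': np.float64(39.3529)}
```

Request:
carry_out(
  commands=[
    [[0,0.7,2,1.2,0,0,0],[0,0.7,2,0,0,0,0],[0,0,0,0,0,0,0]],
  ],
)

```text
time_s: 12.25
eef_pos: [0.4654, -0.0366, 0.2056]
tcp_rot: [0.001, 0.988, -0.157, 0.001]
contact_force: [0.4, -5.8, 3.1]
opening: 0.0125
gripper_force: 39.3
```

Request:
carry_out(
  commands=[
    [[0,0.7,2,0,0,0,0],[0,0.7,2,0,0,0,0],[0,0,0,0,0,0,0]],
  ],
)

```text
time_s: 12.55
eef_pos: [0.466, -0.0349, 0.2056]
tcp_rot: [0.003, 0.987, -0.158, 0.0]
contact_force: [-4.5, -14.0, 2.9]
opening: 0.0127
gripper_force: 39.6
```

Request:
carry_out(
  commands=[
    [[0,-0.2,-0.6,0,0,0,0],[0,0,0,0,0,0,0],[0,0,0,0,0,0,0],[0,0,0,0,0,0,0],[0,0,0,0,0,0,0]],
  ],
)

```text
time_s: 13.05
eef_pos: [0.4659, -0.035, 0.2056]
tcp_rot: [0.003, 0.987, -0.158, 0.0]
contact_force: [-2.4, -12.1, 3.9]
opening: 0.0128
gripper_force: 39.5
```

Run:
```python
from h import *
im0=cv2.imread("pics/top0.png");im=env.snapshot("top")
p,y=stand();c,s=np.cos(y),np.sin(y)
d=pts(p,y,0,1.72)
# tape frame as seen now, pale pixels change vs start; pad edge visible?
X=[[p[0]+c*a-s*b,p[1]+s*a+c*b,.014] for a,b in ((.0265,.107),(.0265,.167),(.0865,.167),(.0865,.107))]
print("expected pad px",proj("top",X).round(1).tolist(),"foot",proj("top",d['foot']).round(1))
g=im.astype(int).min(2)
print(g[240:282:3,318:370:3])
# bystanders: difference from the first picture above the work
b=cv2.absdiff(im,im0).max(2);print("diff behind",[(n,int(b[r].max())) for n,r in (("bottle",np.s_[155:195,250:285]),("cup",np.s_[160:192,306:337]),("pot",np.s_[158:182,384:405]))])
s=env.observe();print(s['eef_pos'],s['contact_force'],s['opening'],s['time_s'])
```

```text
expected pad px [[349.5, 272.2], [327.1, 265.4], [333.8, 243.4], [356.0, 250.0]] foot [[342.9 256.1]]
[[111 110 109 151 149 109 114 132 145 155 157 158 149 129 112 110 111 114]
 [111 111 113 153 125 111 111 111 109 110 120 141 154 156 157 157 131 114]
 [112 111 131 153 117 118 132 129 120 109 111 111 108 115 132 156 151 114]
 [114 110 150 155 111 127 133 117  98 120 132 120 113 110 115 154 126 114]
 [114 107 157 139 110 135  62  19  17  15  86 132 130 110 129 154 112 116]
 [115 124 157 119 116 125  22  21  30  40  25 128 120 110 150 152 112 114]
 [111 150 156 110 128 111  21  21  51  52  53  47  64  96 155 139 113 115]
 [109 157 151 111 131 130  21  23  28  46  57  50  62  59  53  65  99 117]
 [120 157 122 114 133 132 108  37  24  43 124 123 113 125 101  63  61  58]
 [144 157 116 111 110 116 125 132 130 133 131 107 108 155 152 111 107  81]
 [152 156 153 151 135 125 113 108 108 121 133 108 119 157 126 111 112  79]
 [111 116 133 144 152 155 156 149 129 113 107 110 139 157 111 113 115  65]
 [113 113 112 111 110 124 141 156 155 160 154 131 153 152 110 111 109  63]
 [114 113 114 114 112 113 111 109 118 140 152 157 156 139 111 109  99  63]]
diff behind [('bottle', 14), ('cup', 4), ('pot', 4)]
[ 0.46590176 -0.03504616  0.20563251] [ -3.40136337 -11.50335691   3.22693442] 0.012603725121225706 13.1
```

The pad is still inside the tape with a grey gap all round, the foot is over the disc, the bystanders haven't moved, and the grip force and position are steady. Handing in.

```bash
python3 -c "
from rig import env
print(env.finish_job())"
```

```text
the job is handed in; nothing more can be done
None
```

I handed the job in at 13.1 s; no verdict came back. The pad was slid into the taped square, the kickstand snapped fully down, and the frame was pulled upright until the foot met the pad. The gripper still holds the bar, and the pot, cup and bottle look unmoved.

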